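Turn the care-chart binder on to the tumble-drying board

TASK

The care-chart binder lies open on the worktop with the soap carton standing on its right-hand boards as a page weight. Take the carton off and turn the top two stiff boards over across the rings, so that they lie flat, face down, on the left and the third board (the tumble-drying sign, a circle in a square) is left showing on the right; then stand the carton upright on the turned boards, well on them, to keep the place. Do not disturb the other things on the worktop.

Things in the scene. Friction and masses are not known exactly. Their poses are not given: they have to be found in the camera images.
- binder: Open black ring binder, fixed to the worktop, 212 mm along its spine, 304 mm across. Origin: middle of the spine, on the worktop; x along the spine away from the robot, y to its left cover, z up. Covers 4 mm thick, out to y = +-152 mm. On each lies a fixed pack of plain sheets, 184 mm along x, from 21 to 139 mm out from the spine's middle, its top at z = 16 mm.
- ring_centre (a point): Middle of the line, along the spine at binder y = 0, z = 22 mm, round which both steel rings are bent (radius 26 mm to the middle of the 3.6 mm wire; ring tops at z = 50 mm). Rings at binder x = -60 and +60 mm. The boards turn about this line, their holes sliding round the rings.
- board_top (a joint): Uppermost of three rigid greyboard leaves on the rings, wash-tub sign on its face: its angle, 0 lying face up on the right, growing as its free edge rises, 3.14 lying face down on the left. 190 mm along the spine, 4 mm thick, 75 g, free edge 144 mm from the ring line; top face at z = 28 mm now. Hinge drags: let go past upright, it sinks to that side within 2 s. Boards push, cannot pass.
- board_top_tab (a point): Centre of its round tab (disc 30 mm across, 4 mm thick, on a 22 mm neck), 19 mm out from the free edge, past the cover. Binder x = -66 (robot's end), y = -163, z = 26 mm; once turned y = +163, z = 18. Pinched by its rim from above (fingers closing along the spine, tips 9 mm below, 20 N), it pivots in the pads as they follow the arc pointing down, lagging 5 to 10 mm.
- board_mid (a joint): Angle of the second leaf, just beneath the top one: same board and angles, with a triangle on its face and its tab in the middle. Top face at z = 24 mm; once both are turned its upper face is at z = 24 mm on the left.
- board_mid_tab (a point): Grip point of the second board's tab, same shape, 19 mm out from the free edge. At the start binder x = 0, y = -163, z = 22 mm; once turned, on the top board, y = +163, z = 22 mm.
- board_low (a joint): Angle of the third leaf, which stays on the right at 0: same board, with a square with a circle in it on its face and its tab at the far end. Top face at z = 20 mm.
- board_low_tab (a point): The same point of the third board's tab: binder x = +66, y = -163, z = 18 mm.
- soap_carton: Small soap-bar carton, rigid, 47 (own x) x 64 (own y) x 44 mm high, about 0.11 kg, standing on the top board. Origin: centre of its underside.
- wax_tin: Bystander: round flat tin, 91 mm across, 44 mm high, right of the binder at its near or far corner. Origin: centre of the underside.
- thread_spool: Bystander: spool of pale thread on end, 28 mm across, 43 mm high, right of the binder at the other corner. Origin: centre of the underside.
- matches: Bystander: matchbox lying flat, 37 x 56 x 16 mm, just left of the binder. Origin: centre of the underside.
- gel_bottle: Bystander: slim white bottle, 43 x 50 x 164 mm, standing left of the binder. Origin: centre of the underside.
- measuring_scoop: Bystander: dosing scoop, 60 x 120 x 51 mm over all, left of the binder; cup at its own +y half (toward the binder), flat handle at own -y. Origin: under the middle of its length.
- starch_can: Bystander: spray can, 59 mm across, 198 mm high, farther left. Origin: centre of the underside.
- spray_bottle: Bystander: dark bottle, 47 x 56 x 180 mm, farther left. Origin: centre of the underside.
- scissors: Bystander: scissors lying flat, 206 x 84 x 11 mm, on the right. Origin: middle of their length, on the worktop; x along the blades.
Things that resemble listed ones, but are neither listed nor needed, are in the scene too. What is meant by the soap_carton is not blue, and is the larger of those in its own colour.

How it is judged:
By the outcome, as a careful person would: the job done as asked, in the order asked, and still so for the second after the job is handed in, with the robot touching nothing.
It also fails if it takes over 64 s, if anything falls off the work surface, if the arm or the gripper's body presses on something with over 40 N, if the wrist force passes 120 N, or if a joint passes its speed limit or range.

ROBOT

A 6-joint arm with a two-finger parallel gripper is mounted at the origin on a cart in front of the work surface, level with it; the furniture and walls round the work are solid. World frame = base frame: x ahead of the robot, y to its left, z up, the work surface at z = 0. Lengths are in m, angles in rad, forces in N, time in s.
With the tool pointing down it reaches from about 0.275 to 0.725 m from the base axis. Payload 5.6 kg.
Tool frame: the origin (TCP) lies between the finger pads; the fingertips stand 22 mm ahead of it and the grasp point (between the pads) lies 3 mm ahead of it (env.nose_length is the z of the fingertips in the tool frame, in m); z points along the fingers, y is the line along which they close (so a half turn about z gives the same grasp; the last joint's range is limited). The gripper opens to 85 mm and grips with 20 to 120 N. Pads are 22 mm wide; open, the fingers measure 114 mm over their backs; the gripper's body (76 mm by 85 mm) begins 54 mm behind the grasp point. The pads swing forward as they close: fully open they stand 13 mm farther back than shut.
Start: joints at [1.561, 0.255, 0.108, 0, -1.424, -0.285], TCP at [0.16, 0.526, 0.253] pointing down, gripper open.
Joint ranges: [-2.95, 2.95], [-1.21, 1.97], [-1.09, 1.5], [-2.87, 1.71], [-2.94, -0.07], [-3.05, 3.05]. Speed limits (rad/s): [2.57, 2.57, 3.14, 3.14, 3.14, 3.14].

INTERFACE

Orientations are given as a 3x3 rotation matrix whose columns are the frame's x, y, z axes.
In Python, from bench import env gives the robot as it stands. The module is installed in compiled form; this text tells all that it offers.
- The arm moves only by the tool jog_arm, never from a script. Its argument "increments" is text: rows parted by semicolons, each of 7 numbers parted by spaces: the turn, a rotation vector about the world's x, y, z in units of 8 degrees (1.0 is 8 degrees), then the shift along the world's x, y, z in units of 50 mm (1.0 is 50 mm), then the closure, from -1 (fully open) to 1 (shut). In form: rx ry rz dx dy dz grip; .... A call has 1 to 20 rows; each row shifts and turns the commanded pose from where the row before left it; what a row does not reach is not made up. A row lasts 1/8 s, in which the tool goes at most 62.5 mm and 10.7 degrees, less where a joint would pass 70% of its speed; a pose out of reach is approached as far as the arm can. A call is refused whole if a number of a shift passes 1 or a number of a turn 1, either way. A call with a gripper value outside its range is refused whole. The fingers move at their own pace and stop on an object; "force" is the grip in N (left out, the last holds). Time passes only in rows, so rows that do not move let the fingers close. It gives the time, the measured TCP pose, the force, the opening and the grip force at its end, in the units of the state.
- env.get_obs(): the state, without advancing time (a new reading comes with each control period).
- env.capture(name): name is "scene" or "top" or "wrist"; returns a dict with "color" (400x640x3 uint8, red, green, blue), "intrinsics" (3x3 intrinsics, pixels), "T" (4x4, takes a point from camera to world coordinates). Camera axes: x right, y down, z forward; pixel columns grow to the right and rows downward; lengths in m; the calibration is good to about 2 mm. A picture is of the moment at which its call begins. There is no depth.
- env.job_done(): hands the job in; it is judged then, once.
The state is a dict: "t": time; "qpos": joint angles; "joint_vel": joint speeds; "tau": joint torques, N m; "ee_pos": TCP position; "orientation": TCP orientation; "ft_force": force on the tool from outside, world axes, zero at the start; "torque": the same for the moment, N m; "gripper_width": finger opening in m; "grasp_force": force on a finger pad.
Only numpy, scipy, OpenCV 4.12 (cv2) and the standard library are available. Lean on these libraries where they do the work, as an engineer would, in place of code of your own. Each camera call takes 0.05 s, during which the arm holds its last target. There are 200 camera calls.

## Working session

There is one attempt and no reset: what is moved stays moved. The work goes in short steps, Python scripts to look and compute and a tool call to move; the robot and the scene stay as the last step left them, time stands still between calls to the robot, and variables do not carry over. Pictures are saved under pics/ and viewed, at most 10 in all, crops included, and the job is handed in when it is done.

Besides the shell and the picture viewer there is one more tool, called as name(argument=value, ...), one argument or row to a line, values as JSON. jog_arm: Moves the arm, as the interface text tells. Its arguments: {"type":"object","properties":{"increments":{"type":"string"},"force":{"type":"number"}},"required":["increments"]}

```bash
mkdir -p pics
cat > h.py <<'E'
import numpy as np, cv2
from bench import env
def cap(n,f=None):
    c=env.capture(n)
    if f: cv2.imwrite('pics/'+f,c['color'][:,:,::-1])
    return c
def ray(c,u,v,z):
    K=np.array(c['intrinsics']);T=np.array(c['T'])
    d=T[:3,:3]@np.linalg.solve(K,[u,v,1.]);o=T[:3,3]
    return o+d*(z-o[2])/d[2]
def proj(c,p):
    K=np.array(c['intrinsics']);T=np.array(c['T'])
    q=K@(T[:3,:3].T@(np.array(p)-T[:3,3]));return q[:2]/q[2]
E
python3 - <<'E'
from h import *
for n in('top','scene'):
    c=cap(n,n+'0.png');print(n,np.round(c['T'],3).tolist(),np.round(c['intrinsics'],1).tolist())
o=env.get_obs();print(o['t'],o['ee_pos'],np.round(o['orientation'],3).tolist(),o['gripper_width'],env.nose_length)
E
```

```text
top [[0.003, -0.998, 0.055, 0.453], [-1.0, -0.003, -0.011, 0.028], [0.012, -0.055, -0.998, 1.19], [0.0, 0.0, 0.0, 1.0]] [[385.4, 0.0, 319.3], [0.0, 385.4, 201.8], [0.0, 0.0, 1.0]]
scene [[0.726, -0.448, 0.522, -0.192], [-0.687, -0.478, 0.547, -0.753], [0.004, -0.756, -0.654, 0.948], [0.0, 0.0, 0.0, 1.0]] [[437.3, 0.0, 312.7], [0.0, 437.3, 195.8], [0.0, 0.0, 1.0]]
0.1 [0.15963278 0.52591519 0.25247928] [[0.957, -0.291, -0.0], [-0.291, -0.957, -0.002], [0.0, 0.002, -1.0]] 0.08542225771620693 0.022
```

View pics/top0.png

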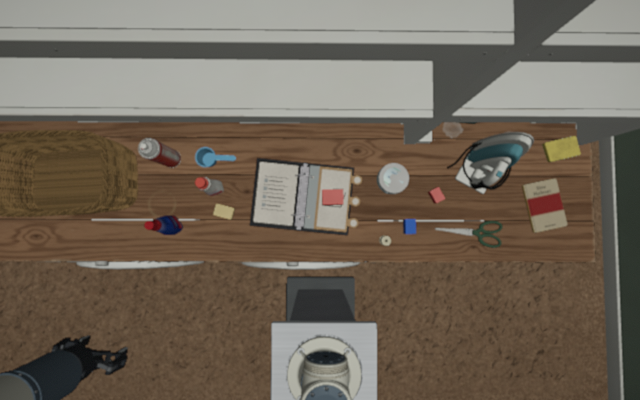

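View pics/scene0.png

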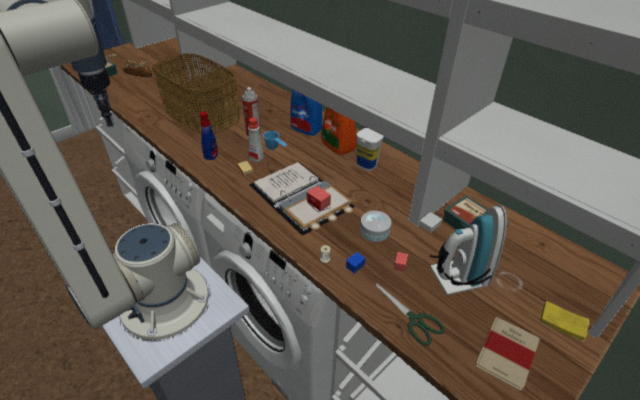

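The top view shows the binder at about (302,197), the red carton at (333,197), and three tabs on the right at about (356,180), (354,201) and (350,223). The tin is at (394,179), the spool at (386,241), and the small red decoy at (437,195). I'll zoom in on the binder.

Run:
```python
from h import *
c=cap('top');im=c['color'][145:255,195:425]
cv2.imwrite('pics/z1.png',cv2.resize(im,None,fx=3.47,fy=3.47,interpolation=cv2.INTER_CUBIC)[:,:,::-1])
s=cap('scene');im=s['color'][120:280,210:420]
cv2.imwrite('pics/z2.png',cv2.resize(im,None,fx=3.7,fy=3.7,interpolation=cv2.INTER_CUBIC)[:,:,::-1])
for n,cc in(('top',c),('scene',s)):
    hsv=cv2.cvtColor(cc['color'],cv2.COLOR_RGB2HSV)
    m=((hsv[...,0]<8)|(hsv[...,0]>172))&(hsv[...,1]>130)&(hsv[...,2]>90)
    k,l,st,ce=cv2.connectedComponentsWithStats(m.astype(np.uint8))
    for i in range(1,k):
        if st[i,4]>40:
            print(n,st[i],ce[i],ray(cc,*ce[i],.06).round(3))
            ct=cv2.findContours((l==i).astype(np.uint8),0,2)[0][0];print(cv2.minAreaRect(ct))
# binder dark outline
g=cv2.cvtColor(c['color'],cv2.COLOR_RGB2HSV)[...,2][145:255,235:370]
m=(g<55).astype(np.uint8)
k,l,st,ce=cv2.connectedComponentsWithStats(m)
i=1+np.argmax(st[1:,4]);ys,xs=np.where(l==i)
r=cv2.minAreaRect(np.stack([xs+235,ys+145],1).astype(np.float32));print(st[i],r)
for p in cv2.boxPoints(r):print(p,ray(c,*p,.004).round(4))
```

```text
top [195 177  13  12 122] [200.75409836 182.46721311] [0.57  0.363 0.06 ]
((201.0, 182.5), (11.0, 12.0), 90.0)
top [528 193  36  23 547] [545.03107861 203.98171846] [ 0.511 -0.653  0.06 ]
((545.0950927734375, 203.94387817382812), (16.413114547729492, 33.45481491088867), 77.90524291992188)
top [144 221  10   9  70] [148.54285714 225.17142857] [0.445 0.512 0.06 ]
((148.5, 225.0), (9.0, 8.0), 0.0)
scene [249 116   9  13  86] [252.74418605 122.24418605] [0.645 0.462 0.06 ]
((253.0, 122.0), (12.0, 8.0), 90.0)
scene [307 187  23  23 257] [319.91828794 196.21011673] [ 0.532 -0.027  0.06 ]
((319.95135498046875, 196.2301025390625), (22.29508399963379, 15.239679336547852), 48.8140754699707)
scene [450 206  24  17 144] [463.97916667 214.36111111] [ 0.786 -0.378  0.06 ]
((462.1922607421875, 212.96153259277344), (24.68415641784668, 8.043152809143066), 33.690067291259766)
scene [394 252  14  20 200] [400.595 260.92 ] [ 0.505 -0.361  0.06 ]
((400.4594421386719, 261.2432556152344), (11.836727142333984, 18.412687301635742), 9.462322235107422)
scene [484 330  51  40 920] [509.30108696 349.41413043] [ 0.477 -0.684  0.06 ]
((509.5489196777344, 349.4065856933594), (52.643699645996094, 18.18063735961914), 27.645973205566406)
[ 15  13  53  72 308] ((275.59552001953125, 193.6876983642578), (45.509666442871094, 67.47582244873047), 6.709836959838867)
[249.05457 224.53581] [0.4474 0.2291 0.004 ]
[256.93854 157.52217] [0.6545 0.2073 0.004 ]
[302.13647 162.83958] [0.6386 0.0674 0.004 ]
[294.2525  229.85323] [0.4315 0.0905 0.004 ]
```

View pics/z1.png

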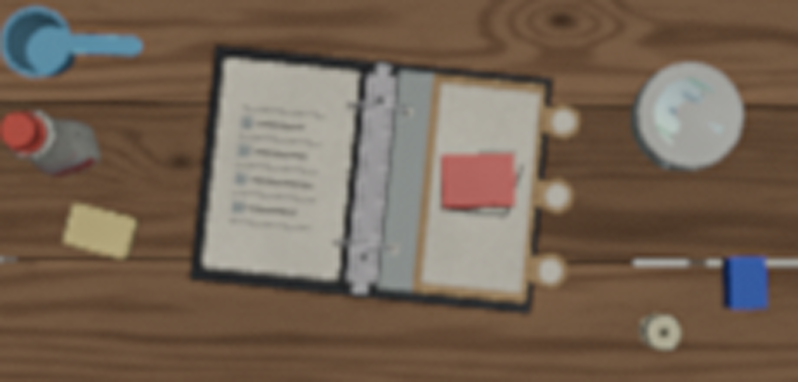

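View pics/z2.png

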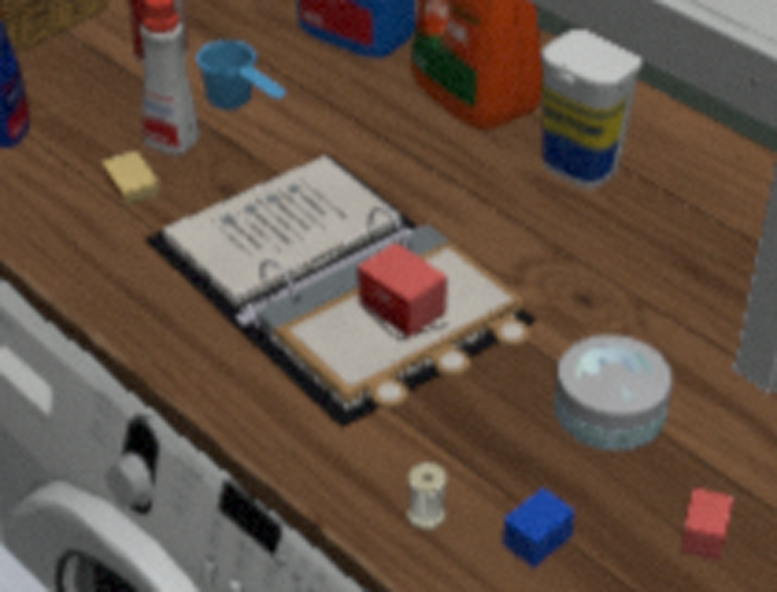

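The zoom shows the binder corners at z1 pixels TL(217,45), TR(551,79), BR(530,310), BL(190,278). The tabs are at (550,270), (556,195) and (563,120), and the carton's top runs from (441,155) to (515,208). Next I'll fit the binder frame.

Run:
```python
from h import *
c=cap('top');s=cap('scene')
Z=lambda p:np.array(p)/3.47+[195-.5+.144,145-.5+.144]
B=[];W=[]
for px,b in (((217,45),(106,152,4)),((551,79),(106,-152,4)),((530,310),(-106,-152,4)),((190,278),(-106,152,4))):
    B.append(b);W.append(ray(c,*Z(px),b[2]/1000))
# tabs: bright blobs
hsv=cv2.cvtColor(c['color'],cv2.COLOR_RGB2HSV)
for px,b in (((550,270),(-66,-163,28)),((556,195),(0,-163,24)),((563,120),(66,-163,20))):
    u,v=Z(px).round().astype(int)
    g=c['color'][v-7:v+8,u-7+2:u+8].astype(float).sum(2);g=np.clip(g-300,0,None)
    yy,xx=np.mgrid[v-7:v+8,u-5:u+8];q=((xx*g).sum()/g.sum(),(yy*g).sum()/g.sum())
    print('tab',Z(px),q,ray(c,*Z(px),b[2]/1000))
    B.append(b);W.append(ray(c,*Z(px),b[2]/1000))
B=np.array(B)[:,:2]/1000;W=np.array(W)[:,:2]
bm,wm=B.mean(0),W.mean(0);H=(B-bm).T@(W-wm);U,S,V=np.linalg.svd(H);R=V.T@np.diag([1,np.linalg.det(V.T@U.T)])@U.T;t=wm-R@bm
print('R',R,'t',t,'yaw',np.degrees(np.arctan2(R[1,0],R[0,0])));print('res mm',((W-(B@R.T+t))*1e3).round(1).tolist())
for px,P in (((0,-163,26),0),):pass
h=lambda p:np.r_[R@(np.array(p[:2])/1e3)+t,p[2]/1e3]
for p in [(-66,-163,28),(0,-163,24),(66,-163,20),(106,-152,4),(-106,-152,4)]: print(p,h(p).round(4),proj(s,h(p)).round(1))
# carton
for n,cc in(('top',c),('scene',s)):
    a=cc['color'].astype(int);m=((a[...,0]>1.6*a[...,1])&(a[...,0]>1.6*a[...,2])&(a[...,0]>90)).astype(np.uint8)
    k,l,st,ce=cv2.connectedComponentsWithStats(m)
    for i in range(1,k):
        if st[i,4]>40 and 300<ce[i][0]<470: 
            ct=cv2.findContours((l==i).astype(np.uint8),0,2)[0][0];r=cv2.minAreaRect(ct);print(n,st[i],ce[i],r)
            if n=='top':
                print(ray(c,*ce[i],.072).round(4),[ray(c,*q,.072).round(3)[:2].tolist() for q in cv2.boxPoints(r)])
```

```text
tab [353.14544092 222.45379827] (np.float64(352.7277535780958), np.float64(222.59375648205767)) [ 0.45458301 -0.08804011  0.028     ]
tab [354.87454755 200.83996542] (np.float64(354.63812600969305), np.float64(200.90500807754444)) [ 0.52008583 -0.09382577  0.024     ]
tab [356.89183862 179.22613256] (np.float64(356.5757806549886), np.float64(179.5125666412795)) [ 0.58645417 -0.10056347  0.02      ]
R [[ 0.99539247  0.09588451]
 [-0.09588451  0.99539247]] t [0.53617503 0.06779884] yaw -5.502230670159176
res mm [[-2.0, -2.4], [-2.1, 2.0], [3.1, 0.7], [1.4, -1.3], [-0.3, 0.1], [-0.5, 0.6], [0.2, 0.2]]
(-66, -163, 28) [ 0.4548 -0.0881  0.028 ] [315.7 225.7]
(0, -163, 24) [ 0.5205 -0.0945  0.024 ] [332.6 217.3]
(66, -163, 20) [ 0.5862 -0.1008  0.02  ] [348.8 209.4]
(106, -152, 4) [ 0.6271 -0.0937  0.004 ] [355.5 206. ]
(-106, -152, 4) [ 0.4161 -0.0733  0.004 ] [302.8 235.2]
top [429 187  16  16 156] [436.92307692 194.5       ] ((437.0, 194.50001525878906), (14.263993263244629, 10.915054321289062), 60.2551155090332)
[ 0.5367 -0.3286  0.072 ] [[0.547, -0.305], [0.563, -0.333], [0.527, -0.353], [0.511, -0.325]]
top [323 190  20  15 281] [332.01779359 196.77580071] ((332.5, 197.0), (14.0, 19.0), 90.0)
[ 0.5289 -0.0223  0.072 ] [[0.549, 0.004], [0.549, -0.051], [0.508, -0.051], [0.508, 0.004]]
scene [333 112  24  42 662] [344.98942598 132.46072508] ((344.1881103515625, 131.8811798095703), (41.592552185058594, 22.28883171081543), 84.2894058227539)
scene [307 186  23  25 287] [320.00696864 196.12543554] ((320.2413635253906, 196.1034393310547), (23.059322357177734, 16.663963317871094), 54.162349700927734)
scene [450 206  25  17 155] [463.91612903 214.21290323] ((462.251708984375, 212.9261932373047), (24.57695770263672, 8.274242401123047), 34.99202346801758)
scene [394 251  15  20 216] [400.71296296 260.69444444] ((400.61767578125, 261.0294189453125), (12.369316101074219, 18.19017219543457), 14.03624439239502)
```

jog_arm(
  increments="0 0 -.49 .41 -.61 0 -1;0 0 -.49 .41 -.61 0 -1;0 0 -.49 .41 -.61 0 -1;0 0 -.49 .41 -.61 0 -1;0 0 -.49 .41 -.61 0 -1;0 0 -.49 .41 -.61 0 -1;0 0 -.49 .41 -.61 0 -1;0 0 -.49 .41 -.61 0 -1;0 0 -.49 .41 -.61 0 -1;0 0 -.49 .41 -.61 0 -1;0 0 -.49 .41 -.61 0 -1;0 0 -.49 .41 -.61 0 -1;0 0 -.49 .41 -.61 0 -1;0 0 -.49 .41 -.61 0 -1;0 0 -.49 .41 -.61 0 -1;0 0 -.49 .41 -.61 0 -1;0 0 -.49 .41 -.61 0 -1;0 0 -.49 .41 -.61 0 -1;0 0 0 0 0 0 -1;0 0 0 0 0 0 -1",
  force=25,
)

```text
t: 2.8
ee_pos: [0.5286, -0.0226, 0.2531]
orientation: [[0.045, -0.999, -0.0], [-0.999, -0.045, 0.0], [-0.0, 0.0, -1.0]]
ft_force: [-0.5, -0.1, 0.4]
gripper_width: 0.0856
grasp_force: 0.0
```

Run:
```python
from h import *
o=env.get_obs();print(o['t'],o['ee_pos'].round(4),np.round(o['orientation'],3).tolist(),o['ft_force'].round(2),o['qpos'].round(2))
w=cap('wrist','w1.png');print(np.round(w['T'],3).tolist())
a=w['color'].astype(int);m=((a[...,0]>1.6*a[...,1])&(a[...,0]>1.6*a[...,2])&(a[...,0]>90)).astype(np.uint8)
k,l,st,ce=cv2.connectedComponentsWithStats(m)
for i in range(1,k):
    if st[i,4]>300: 
        ct=cv2.findContours((l==i).astype(np.uint8),0,2)[0][0];r=cv2.minAreaRect(ct);print(st[i],ce[i],[ray(w,*q,.072).round(3)[:2].tolist() for q in cv2.boxPoints(r)])
R=np.array([[.9954,.0959],[-.0959,.9954]]);t=np.array([.5362,.0678])
for p in [(-66,-163,28),(0,-163,24),(66,-163,20),(0,0,50)]:print(p,proj(w,np.r_[R@(np.array(p[:2])/1e3)+t,p[2]/1e3]).round(1))
c=cap('top')
for n,u,v,z in(('edge',300,262,0),('gelcap',200.7,182.5,.155),('match',223.5,211.5,.016),('tin',394,179,.044),('spool',386,241,.043),('gelbase',218,191,0)):print(n,ray(c,u,v,z).round(3))
```

```text
2.8 [ 0.5286 -0.0226  0.2531] [[0.045, -0.999, -0.0], [-0.999, -0.045, 0.0], [-0.0, 0.0, -1.0]] [-0.51 -0.13  0.44] [ 0.25  0.21  0.05 -0.   -1.41 -0.21]
[[-0.999, -0.043, -0.012, 0.532], [-0.044, 0.959, 0.28, -0.094], [-0.0, 0.281, -0.96, 0.373], [0.0, 0.0, 0.0, 1.0]]
[ 297  136   52   73 3531] [322.163693   172.06315491] [[0.552, 0.008], [0.552, -0.057], [0.509, -0.058], [0.506, 0.007]]
[   0  270  103  100 5416] [ 41.07422452 305.76717134] [[0.875, 0.118], [0.755, 0.058], [0.735, 0.134], [0.862, 0.202]]
(-66, -163, 28) [403.7 102.1]
(0, -163, 24) [335.6  92.1]
(66, -163, 20) [268.   82.2]
(0, 0, 50) [312.6 256.6]
edge [0.333 0.072 0.   ]
gelcap [0.56  0.335 0.155]
match [0.487 0.305 0.016]
tin [ 0.585 -0.209  0.044]
spool [ 0.4   -0.184  0.043]
gelbase [0.55  0.327 0.   ]
```

View pics/w1.png

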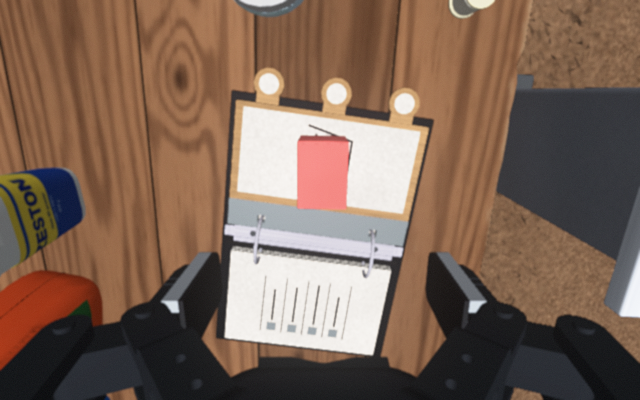

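The wrist view confirms the tabs within 1 px of the prediction, and the carton is at (0.529,-0.0245). The space at about (0.475,-0.185), between the tin and the spool, is free to park it. I'll grasp the carton now.

jog_arm(
  increments="0 0 0 0 -.04 -.65 -1;0 0 0 0 0 -.65 -1;0 0 0 0 0 -.65 -1;0 0 0 0 0 -.65 -1;0 0 0 0 0 -.65 -1;0 0 0 0 0 -.4 -1;0 0 0 0 0 -.25 -1;0 0 0 0 0 0 -1;0 0 0 0 0 0 1;0 0 0 0 0 0 1;0 0 0 0 0 0 1;0 0 0 0 0 0 1;0 0 0 0 0 0 1;0 0 0 0 0 0 1",
  force=25,
)

```text
t: 4.65
ee_pos: [0.5294, -0.0246, 0.0593]
orientation: [[0.045, -0.999, 0.002], [-0.999, -0.045, 0.0], [-0.0, -0.002, -1.0]]
ft_force: [-2.1, 1.0, 4.9]
gripper_width: 0.0472
grasp_force: 28.3
```

jog_arm(
  increments="0 0 0 0 0 .3 1;0 0 0 0 0 .5 1;0 0 0 0 0 .4 1;0 0 0 -.18 -.53 0 1;0 0 0 -.18 -.53 0 1;0 0 0 -.18 -.53 0 1;0 0 0 -.18 -.53 0 1;0 0 0 -.18 -.53 0 1;0 0 0 -.18 -.53 0 1;0 0 0 0 0 0 1;0 0 0 0 0 -.4 1;0 0 0 0 0 -.5 1;0 0 0 0 0 -.4 1;0 0 0 0 0 -.25 1;0 0 0 0 0 -.13 1;0 0 0 0 0 -.06 1;0 0 0 0 0 0 1",
)

```text
t: 6.78
ee_pos: [0.4752, -0.1838, 0.0318]
orientation: [[0.045, -0.999, 0.001], [-0.999, -0.045, -0.0], [0.0, -0.001, -1.0]]
ft_force: [-0.3, 0.1, -1.7]
gripper_width: 0.0469
grasp_force: 27.4
```

jog_arm(
  increments="0 0 0 0 0 -.02 1;0 0 0 0 0 0 -.3;0 0 0 0 0 0 -.3;0 0 0 0 0 0 -.3;0 0 0 0 0 .4 -.3;0 0 0 0 0 .6 -.3;0 0 0 0 0 .6 -.3;0 0 0 0 0 .4 -.3;0 0 0 0 0 0 -.3",
)

```text
t: 7.9
ee_pos: [0.4758, -0.1839, 0.1318]
orientation: [[0.045, -0.999, 0.004], [-0.999, -0.045, -0.001], [0.001, -0.004, -1.0]]
ft_force: [0.1, 0.2, -0.0]
gripper_width: 0.0556
grasp_force: 0.0
```

Run:
```python
from h import *
w=cap('wrist','w2.png')
R=np.array([[.9954,.0959],[-.0959,.9954]]);t=np.array([.5362,.0678])
for p in [(-66,-163,28),(0,-163,24),(66,-163,20)]:
    W=np.r_[R@(np.array(p[:2])/1e3)+t,p[2]/1e3];print(p,W,proj(w,W).round(1))
a=w['color'].astype(int);m=((a[...,0]>1.6*a[...,1])&(a[...,0]>1.6*a[...,2])&(a[...,0]>90)).astype(np.uint8)
k,l,st,ce=cv2.connectedComponentsWithStats(m)
for i in range(1,k):
    if st[i,4]>300:
        ct=cv2.findContours((l==i).astype(np.uint8),0,2)[0][0];r=cv2.minAreaRect(ct);print(st[i],[ray(w,*q,.044).round(3)[:2].tolist() for q in cv2.boxPoints(r)])
g=cv2.cvtColor(w['color'],cv2.COLOR_RGB2GRAY);
```

```text
(-66, -163, 28) [ 0.4548719 -0.0881208  0.028    ] [346.8 324.6]
(0, -163, 24) [ 0.5205683 -0.0944502  0.024    ] [260.4 310.6]
(66, -163, 20) [ 0.5862647 -0.1007796  0.02     ] [175.1 296.7]
[ 288  152   76  109 7691] [[0.5, -0.149], [0.499, -0.22], [0.454, -0.221], [0.451, -0.15]]
```

View pics/w2.png

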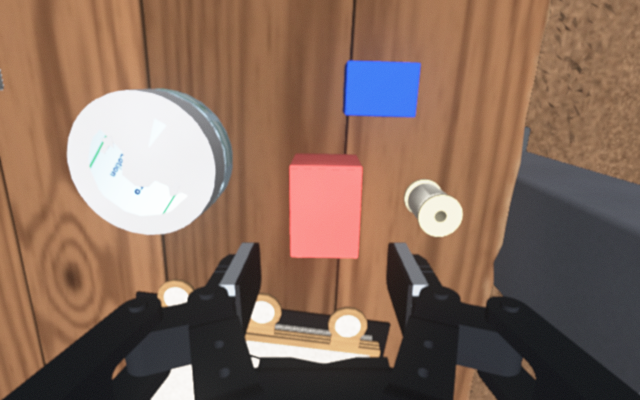

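The carton stands clear at (0.476,-0.184), the spool and tin are untouched, and the top tab is at (348,324), as predicted. Next I'll grip the top tab.

jog_arm(
  increments="0 0 -.5 -.21 .48 0 -.06;0 0 -.51 -.21 .48 0 -.06;0 0 0 0 .48 0 -.06;0 0 0 0 .476 0 -.06;0 0 0 0 0 -.5 -.06;0 0 0 0 0 -.5 -.06;0 0 0 0 0 -.45 -.06;0 0 0 0 0 -.25 -.06;0 0 0 0 0 -.15 -.06;0 0 0 0 0 0 -.06;0 0 0 0 0 0 -.06;0 0 0 0 0 0 1;0 0 0 0 0 0 1;0 0 0 0 0 0 1;0 0 0 0 0 0 1;0 0 0 0 0 0 1",
  force=20,
)

```text
t: 9.95
ee_pos: [0.4538, -0.0879, 0.0385]
orientation: [[-0.096, -0.995, 0.001], [-0.995, 0.096, -0.0], [-0.0, -0.001, -1.0]]
ft_force: [-1.7, 0.5, 5.6]
gripper_width: 0.0285
grasp_force: 19.4
```

```bash
cat > arc.py <<'E'
import numpy as np,sys
off=float(sys.argv[1]);n=int(sys.argv[2]);end=float(sys.argv[3])
th=np.linspace(0,end,n+1)
y=-163*np.cos(th)+off*np.sin(th);z=163*np.sin(th)+off*np.cos(th)
dy=np.diff(y)/50;dz=np.diff(z)/50
print(';'.join(f'0 0 0 {a*.0959:.2f} {a*.9954:.2f} {b:.2f} 1' for a,b in zip(dy,dz)))
E
python3 arc.py 4 26 2.86
```

```text
0 0 0 0.00 0.03 0.36 1;0 0 0 0.01 0.07 0.35 1;0 0 0 0.01 0.11 0.34 1;0 0 0 0.01 0.14 0.33 1;0 0 0 0.02 0.18 0.31 1;0 0 0 0.02 0.21 0.29 1;0 0 0 0.02 0.24 0.26 1;0 0 0 0.03 0.27 0.24 1;0 0 0 0.03 0.29 0.21 1;0 0 0 0.03 0.31 0.17 1;0 0 0 0.03 0.33 0.14 1;0 0 0 0.03 0.34 0.10 1;0 0 0 0.03 0.35 0.06 1;0 0 0 0.03 0.36 0.02 1;0 0 0 0.03 0.36 -0.02 1;0 0 0 0.03 0.35 -0.06 1;0 0 0 0.03 0.34 -0.10 1;0 0 0 0.03 0.33 -0.13 1;0 0 0 0.03 0.32 -0.17 1;0 0 0 0.03 0.29 -0.20 1;0 0 0 0.03 0.27 -0.23 1;0 0 0 0.02 0.24 -0.26 1;0 0 0 0.02 0.21 -0.29 1;0 0 0 0.02 0.18 -0.31 1;0 0 0 0.01 0.15 -0.33 1;0 0 0 0.01 0.11 -0.34 1
```

jog_arm(
  increments="0 0 0 0 .03 .36 1;0 0 0 .01 .07 .35 1;0 0 0 .01 .11 .34 1;0 0 0 .01 .14 .33 1;0 0 0 .02 .18 .31 1;0 0 0 .02 .21 .29 1;0 0 0 0 0 0 1",
)

```text
t: 10.82
ee_pos: [0.4573, -0.0505, 0.1374]
orientation: [[-0.096, -0.995, 0.001], [-0.995, 0.096, 0.0], [-0.0, -0.001, -1.0]]
ft_force: [-0.9, -0.9, -0.6]
gripper_width: 0.0282
grasp_force: 20.2
```

Run:
```python
from h import *
s=cap('scene');t=cap('top')
f=lambda c,y0,y1,x0,x1:cv2.resize(c['color'][y0:y1,x0:x1],(400,400),interpolation=cv2.INTER_CUBIC)
cv2.imwrite('pics/m1.png',np.hstack([f(s,120,270,240,390),f(t,135,255,240,360)])[:,:,::-1])
```

```text
(no output)
```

View pics/m1.png

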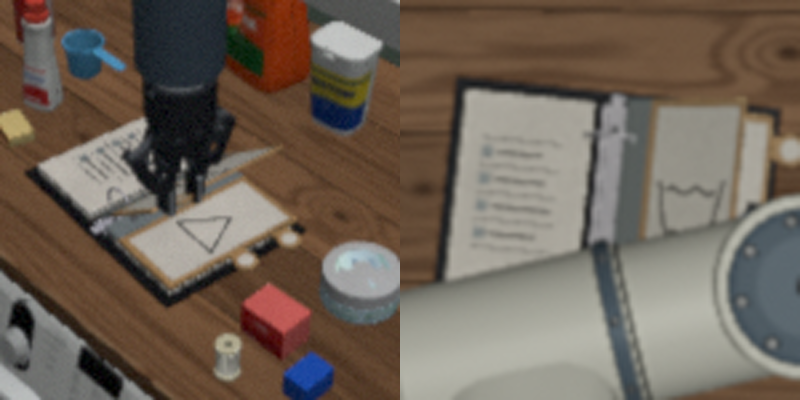

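Only the top board is rising. The triangle board stays flat with two tabs at about (245,260) and (290,238). I'll continue the arc.

jog_arm(
  increments="0 0 0 .02 .24 .26 1;0 0 0 .03 .27 .24 1;0 0 0 .03 .29 .21 1;0 0 0 .03 .31 .17 1;0 0 0 .03 .33 .14 1;0 0 0 .03 .34 .10 1;0 0 0 .03 .35 .06 1;0 0 0 .03 .36 .02 1;0 0 0 .03 .36 -.02 1;0 0 0 .03 .35 -.06 1;0 0 0 .03 .34 -.10 1;0 0 0 .03 .33 -.13 1;0 0 0 .03 .32 -.17 1;0 0 0 .03 .29 -.20 1;0 0 0 .03 .27 -.23 1;0 0 0 .02 .24 -.26 1;0 0 0 .02 .21 -.29 1;0 0 0 .02 .18 -.31 1;0 0 0 .01 .15 -.33 1",
)

```text
t: 13.3
ee_pos: [0.4836, 0.2269, 0.091]
orientation: [[-0.096, -0.995, 0.002], [-0.995, 0.096, 0.001], [-0.001, -0.002, -1.0]]
ft_force: [5.3, 2.2, 1.9]
gripper_width: 0.0282
grasp_force: 22.6
```

jog_arm(
  increments="0 0 0 .01 .11 -.34 1;0 0 0 .01 .07 -.35 1;0 0 0 0 .02 -.25 1;0 0 0 0 0 0 1;0 0 0 0 0 0 -.06;0 0 0 0 0 0 -.06;0 0 0 0 0 0 -.06;0 0 0 0 0 .4 -.06;0 0 0 0 0 .6 -.06;0 0 0 0 0 .8 -.06;0 0 0 0 0 .8 -.06",
)

```text
t: 14.68
ee_pos: [0.4833, 0.2351, 0.1757]
orientation: [[-0.097, -0.995, -0.001], [-0.995, 0.097, -0.001], [0.001, 0.001, -1.0]]
ft_force: [1.1, 0.8, 0.9]
gripper_width: 0.045
grasp_force: 0.0
```

Run:
```python
from h import *
s=cap('scene');t=cap('wrist')
f=lambda c,y0,y1,x0,x1:cv2.resize(c['color'][y0:y1,x0:x1],(400,400),interpolation=cv2.INTER_CUBIC)
cv2.imwrite('pics/m2.png',np.hstack([f(s,110,280,230,400),f(t,0,400,120,520)])[:,:,::-1])
```

```text
(no output)
```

View pics/m2.png

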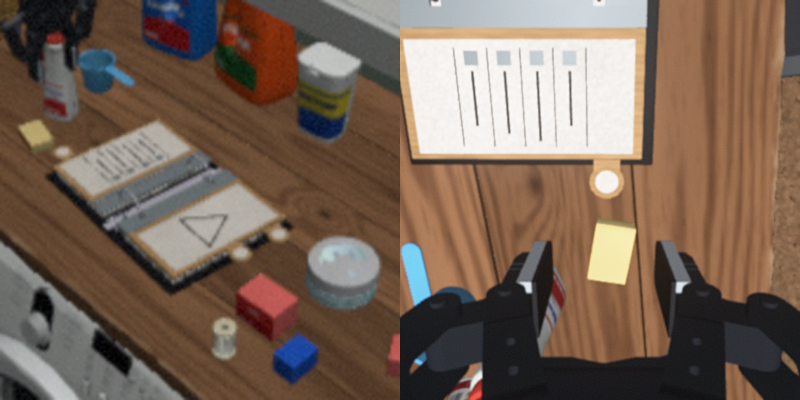

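The top board lies flat on the left with its tab out past the cover, and the matches are untouched. Now the second board.

jog_arm(
  increments="0 0 0 .09 -.82 0 -.06;0 0 0 .09 -.82 0 -.06;0 0 0 .09 -.82 0 -.06;0 0 0 .09 -.82 0 -.06;0 0 0 .09 -.83 0 -.06;0 0 0 .1 -.83 0 -.06;0 0 0 .1 -.83 0 -.06;0 0 0 .1 -.82 0 -.06;0 0 0 0 0 -.4 -.06;0 0 0 0 0 -.6 -.06;0 0 0 0 0 -.6 -.06;0 0 0 0 0 -.55 -.06;0 0 0 0 0 -.4 -.06;0 0 0 0 0 -.26 -.06;0 0 0 0 0 0 -.06;0 0 0 0 0 0 -.06;0 0 0 0 0 0 1;0 0 0 0 0 0 1;0 0 0 0 0 0 1;0 0 0 0 0 0 1",
  force=20,
)

```text
t: 17.27
ee_pos: [0.5198, -0.0939, 0.035]
orientation: [[-0.097, -0.995, -0.002], [-0.995, 0.097, 0.0], [0.0, 0.002, -1.0]]
ft_force: [-5.6, 2.3, 6.3]
gripper_width: 0.0281
grasp_force: 19.2
```

```bash
python3 arc.py 0 27 3.0
```

```text
0 0 0 0.00 0.02 0.36 1;0 0 0 0.01 0.06 0.36 1;0 0 0 0.01 0.10 0.35 1;0 0 0 0.01 0.14 0.34 1;0 0 0 0.02 0.17 0.32 1;0 0 0 0.02 0.21 0.30 1;0 0 0 0.02 0.24 0.27 1;0 0 0 0.03 0.27 0.24 1;0 0 0 0.03 0.29 0.21 1;0 0 0 0.03 0.31 0.18 1;0 0 0 0.03 0.33 0.14 1;0 0 0 0.03 0.35 0.10 1;0 0 0 0.03 0.35 0.07 1;0 0 0 0.03 0.36 0.03 1;0 0 0 0.03 0.36 -0.01 1;0 0 0 0.03 0.36 -0.05 1;0 0 0 0.03 0.35 -0.09 1;0 0 0 0.03 0.34 -0.13 1;0 0 0 0.03 0.32 -0.17 1;0 0 0 0.03 0.30 -0.20 1;0 0 0 0.03 0.27 -0.24 1;0 0 0 0.02 0.25 -0.26 1;0 0 0 0.02 0.22 -0.29 1;0 0 0 0.02 0.18 -0.31 1;0 0 0 0.01 0.15 -0.33 1;0 0 0 0.01 0.11 -0.34 1;0 0 0 0.01 0.07 -0.36 1
```

jog_arm(
  increments="0 0 0 0 .02 .36 1;0 0 0 .01 .06 .36 1;0 0 0 .01 .10 .35 1;0 0 0 .01 .14 .34 1;0 0 0 .02 .17 .32 1;0 0 0 .02 .21 .30 1;0 0 0 .02 .24 .27 1;0 0 0 .03 .27 .24 1;0 0 0 .03 .29 .21 1;0 0 0 .03 .31 .18 1;0 0 0 .03 .33 .14 1;0 0 0 .03 .35 .10 1;0 0 0 .03 .35 .07 1;0 0 0 .03 .36 .03 1;0 0 0 .03 .36 -.01 1;0 0 0 .03 .36 -.05 1;0 0 0 .03 .35 -.09 1;0 0 0 .03 .34 -.13 1;0 0 0 .03 .32 -.17 1;0 0 0 .03 .30 -.20 1",
)

```text
t: 19.77
ee_pos: [0.545, 0.1695, 0.1662]
orientation: [[-0.096, -0.995, 0.001], [-0.995, 0.096, 0.002], [-0.002, -0.001, -1.0]]
ft_force: [-5.5, 1.8, 2.2]
gripper_width: 0.0283
grasp_force: 20.9
```

jog_arm(
  increments="0 0 0 .03 .27 -.24 1;0 0 0 .02 .25 -.26 1;0 0 0 .02 .22 -.29 1;0 0 0 .02 .18 -.31 1;0 0 0 .01 .15 -.33 1;0 0 0 .01 .11 -.34 1;0 0 0 .01 .07 -.35 1;0 0 0 0 .02 -.15 1;0 0 0 0 0 0 1;0 0 0 0 0 0 -.06;0 0 0 0 0 0 -.06;0 0 0 0 0 0 -.06;0 0 0 0 0 .4 -.06;0 0 0 0 0 .6 -.06;0 0 0 0 0 .8 -.06;0 0 0 0 0 .8 -.06",
)

```text
t: 21.78
ee_pos: [0.5513, 0.2307, 0.1832]
orientation: [[-0.097, -0.995, 0.0], [-0.995, 0.097, -0.0], [0.0, -0.0, -1.0]]
ft_force: [-0.4, 0.5, -1.3]
gripper_width: 0.0452
grasp_force: 0.0
```

Run:
```python
from h import *
s=cap('scene');t=cap('wrist')
f=lambda c,y0,y1,x0,x1:cv2.resize(c['color'][y0:y1,x0:x1],(400,400),interpolation=cv2.INTER_CUBIC)
cv2.imwrite('pics/m3.png',np.hstack([f(s,110,280,230,400),f(t,0,400,120,520)])[:,:,::-1])
```

```text
(no output)
```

View pics/m3.png

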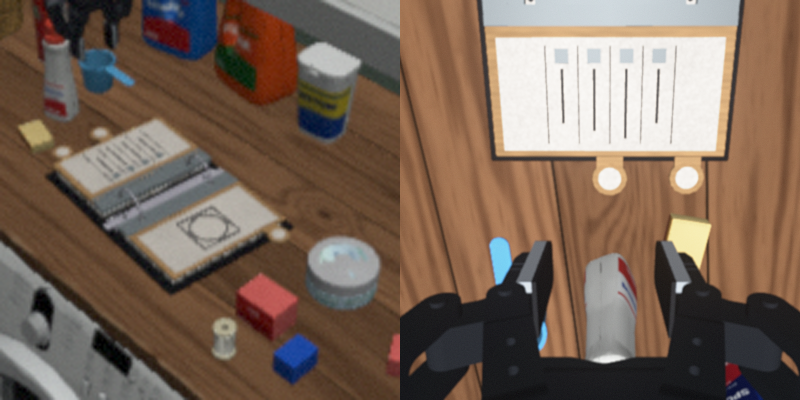

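Both boards lie flat on the left with their two tabs out, and the circle-in-square board shows on the right. Next I'll fetch the carton.

jog_arm(
  increments="0 0 .1 -.13 -.75 0 -.4;0 0 .1 -.13 -.75 0 -.4;0 0 .1 -.13 -.75 0 -.4;0 0 .1 -.14 -.75 0 -.4;0 0 .1 -.14 -.75 0 -.4;0 0 .1 -.14 -.76 0 -.4;0 0 .1 -.14 -.76 0 -.4;0 0 .1 -.14 -.76 0 -.4;0 0 .1 -.14 -.76 0 -.4;0 0 .1 -.14 -.76 0 -.4;0 0 0 -.14 -.75 0 -.4;0 0 0 0 0 0 -.4;0 0 0 0 0 -.5 -.4;0 0 0 0 0 -.7 -.4;0 0 0 0 0 -.7 -.4;0 0 0 0 0 -.6 -.4;0 0 0 0 0 -.35 -.4;0 0 0 0 0 -.17 -.4;0 0 0 0 0 0 -.4",
)

```text
t: 24.25
ee_pos: [0.4758, -0.1837, 0.0307]
orientation: [[0.043, -0.999, -0.0], [-0.999, -0.043, -0.0], [0.0, 0.0, -1.0]]
ft_force: [-0.2, 0.5, 0.1]
gripper_width: 0.0596
grasp_force: 0.0
```

jog_arm(
  increments="0 0 0 0 0 0 1;0 0 0 0 0 0 1;0 0 0 0 0 0 1;0 0 0 0 0 0 1;0 0 0 0 0 .3 1;0 0 0 0 0 .6 1;0 0 0 0 0 .6 1;0 0 0 0 0 .5 1;0 0 0 0 0 0 1",
  force=25,
)

```text
t: 25.38
ee_pos: [0.4769, -0.1842, 0.1332]
orientation: [[0.043, -0.999, 0.005], [-0.999, -0.043, -0.001], [0.001, -0.005, -1.0]]
ft_force: [0.6, 0.5, -2.1]
gripper_width: 0.0467
grasp_force: 26.7
```

jog_arm(
  increments="0 0 -.1 .15 .7 0 1;0 0 -.1 .15 .75 0 1;0 0 -.1 .15 .75 0 1;0 0 -.1 .15 .75 0 1;0 0 -.1 .15 .75 0 1;0 0 -.1 .15 .75 0 1;0 0 -.1 .15 .75 0 1;0 0 -.1 .15 .75 0 1;0 0 -.1 .15 .75 0 1;0 0 -.1 0 0 0 1;0 0 0 0 0 -.3 1;0 0 0 0 0 -.4 1;0 0 0 0 0 -.4 1;0 0 0 0 0 -.25 1;0 0 0 0 0 -.1 1;0 0 0 0 0 -.05 1;0 0 0 0 0 0 1;0 0 0 0 0 0 1",
)

```text
t: 27.62
ee_pos: [0.5436, 0.1513, 0.0563]
orientation: [[-0.096, -0.995, 0.001], [-0.995, 0.096, 0.0], [-0.001, -0.001, -1.0]]
ft_force: [0.2, -0.9, -1.6]
gripper_width: 0.0471
grasp_force: 26.6
```

Still about 1.5 mm above the board, so I'll lower it the last bit, release and retreat.

jog_arm(
  increments="0 0 0 0 0 -.03 1;0 0 0 0 0 0 1;0 0 0 0 0 0 -.4;0 0 0 0 0 0 -.4;0 0 0 0 0 0 -.4;0 0 0 0 0 .3 -.4;0 0 0 0 0 .6 -.4;0 0 0 0 0 .8 -.4;0 0 0 0 0 .8 -.4;0 0 0 0 -.5 .5 -.4;0 0 0 0 -.8 0 -.4;0 0 0 0 -.8 0 -.4;0 0 0 0 -.8 0 -.4;0 0 0 0 0 0 -.4;0 0 0 0 0 0 -.4",
)

```text
t: 29.5
ee_pos: [0.5434, 0.0061, 0.2051]
orientation: [[-0.097, -0.995, 0.001], [-0.995, 0.097, 0.0], [-0.0, -0.001, -1.0]]
ft_force: [0.2, 1.0, 0.4]
gripper_width: 0.0595
grasp_force: 0.0
```

Run:
```python
from h import *
s=cap('scene');t=cap('wrist')
f=lambda c,y0,y1,x0,x1:cv2.resize(c['color'][y0:y1,x0:x1],(400,400),interpolation=cv2.INTER_CUBIC)
cv2.imwrite('pics/m4.png',np.hstack([f(s,90,300,200,410),f(t,0,400,120,520)])[:,:,::-1])
```

```text
(no output)
```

View pics/m4.png

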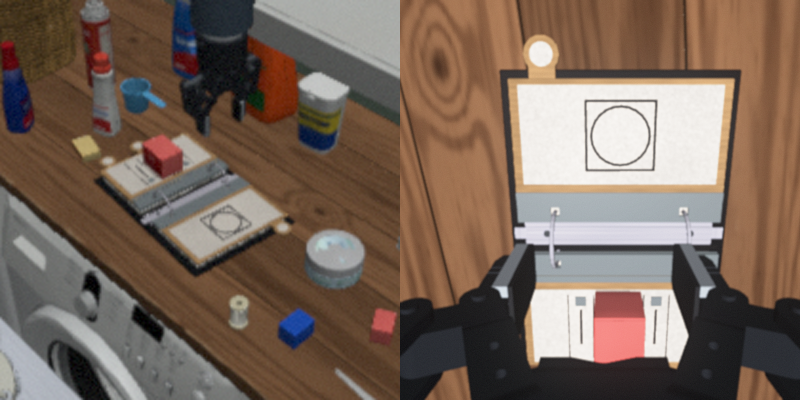

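The carton stands upright on the turned boards, the third board shows on the right, and everything else is in place.

```bash
python3 -c "
from bench import env
print(env.job_done())"
```

```text
the job is handed in; nothing more can be done
None
```

The job is handed in at about 29.6 s: the top two boards lie face down on the left, the tumble-drying sign shows on the right, and the soap carton stands upright on the turned boards; the last pictures show nothing else disturbed.

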